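Unlock the medicine chest's combination padlock and hold it up open

ROBOT

A 6-joint arm with a two-finger parallel gripper is mounted at the origin on a cart in front of the work surface, level with it; the furniture and walls round the work are solid. World frame = base frame: x ahead of the robot, y to its left, z up, the work surface at z = 0. Lengths are in m, angles in rad, forces in N, time in s.
With the tool pointing down it reaches from about 0.35 to 0.975 m from the base axis. Payload 4.9 kg.
Tool frame: the origin (TCP) lies at the very end of the fingers, on their centre line; the grasp point (between the pads) lies manip.grip_point_offset behind it (manip.grip_point_offset is the distance from the TCP to the grasp point, in m); z points along the fingers, y is the line along which they close (so a half turn about z gives the same grasp; the last joint's range is limited). The gripper opens to 85 mm and grips with 20 to 120 N. Pads are 22 mm wide; open, the fingers measure 114 mm over their backs; the gripper's body (76 mm by 85 mm) begins 54 mm behind the grasp point. The pads swing forward as they close: fully open they stand 13 mm farther back than shut.
Start: joints at [1.208, 0.053, 1.613, -0, 1.476, -0.119], TCP at [0.151, 0.607, 0.231] pointing down, gripper open.
Joint ranges: [-3.01, 3.01], [-1.01, 2.22], [0.06, 2.58], [-1.02, 4.17], [0.09, 2.62], [-3.14, 3.14]. Speed limits (rad/s): [2.57, 2.57, 3.14, 3.14, 3.14, 3.14].

INTERFACE

Orientations are given as a unit quaternion [w, x, y, z].
In Python, from plant import manip gives the robot as it stands.
- The arm moves only by the shell command python3 -m crank 'ROWS' [OPENING]. ROWS is JSON, a list of rows, each an object of numbers: "x", "y", "z": the shift along the tool's x, y, z in cm; "turn": the turn about the tool's z in rad. In form: [{"x": .., "y": .., "z": .., "turn": ..}, ...]. A call has 1 to 5 rows; each row shifts and turns the commanded pose from where the row before left it, along the tool's axes as they then stand; what a row does not reach is not made up. A row lasts 1/10 s, in which the tool goes at most 50 mm and 8.59 degrees, less where a joint would pass 70% of its speed; a pose out of reach is approached as far as the arm can. A call with a gripper value outside its range is refused whole. OPENING is the opening in per cent of the stroke, from 0 (shut) to 100 (fully open), set as the call begins (- or left out, the last holds). The fingers move at their own pace and stop on an object; the grip force is fixed at half the most. Time passes only in rows, so rows that do not move let the fingers close. It gives the time, the measured TCP pose, the force, the opening and the grip force at its end, in the units of the state.
- manip.state(): the state, without advancing time (a new reading comes with each control period).
- manip.grab_frame(name): name is "side" or "top"; returns (picture, depth): 420x560x3 uint8, red, green, blue; 420x560 float32, m along the optical axis (not along the pixel's ray), 0 where there is no reading.
- manip.camera_model(name): a dict with "mtx" (3x3 intrinsics, pixels), "world_to_cam" (4x4, takes a point from world to camera coordinates). Camera axes: x right, y down, z forward; pixel columns grow to the right and rows downward; lengths in m; the calibration is good to about 2 mm. A picture is of the moment at which its call begins. camera_model takes no time and is no camera call.
- manip.job_done(): hands the job in; it is judged then, once.
The state is a dict: "time": time; "joint_pos": joint angles; "joint_vel": joint speeds; "joint_efforts": joint torques, N m; "tool_pos": TCP position; "tool_rot": TCP orientation; "contact_force": force on the tool from outside, world axes, zero at the start; "ft_torque": the same for the moment, N m; "gripper_width": opening from 0.0 (shut) to 1.0 (fully open); "grasp_force": force on a finger pad.
Only numpy, scipy, OpenCV 4.12 (cv2) and the standard library are available. Lean on these libraries where they do the work, as an engineer would, in place of code of your own. Each camera call takes 0.05 s, during which the arm holds its last target. There are 200 camera calls.

TASK

Unlock the medicine chest: turn the dial of the combination padlock, click by click, until its red zero tick stands at the yellow index mark on the shackle side of the lock, then pull the shackle all the way out of the lock so that its free leg leaves both eyes of the lid. Take the open padlock off the chest and finish while still holding it, motionless in the air over the chest, about 15 cm above where it lay and with its shackle fully out; leave the mug, the pepper mill and the salt shaker where they stand.

Things in the scene. Friction and masses are not known exactly. Their poses are not given: they have to be found in the camera images.
- padlock_top (a point): Combination padlock (loose, about 0.2 to 0.35 kg with all its parts): steel body 64 mm along its x, 60 mm along its y, 32 mm thick with a black rubber band, lying flat, dial up, on the near leaf of the lid (82 mm above the worktop). This point is the centre of the body's top face, 114 mm above the worktop at the start; z is up out of the dial, x points to the shackle. The yellow index mark lies on the top face at +x. Stays with the body, does not turn with the dial.
- dial_grip (a point): Point on the dial's axis half-way up its black knob (36 mm across, 18 mm tall, from 4 to 22 mm above the body's top face, so centred 13 mm above point padlock_top; a 50 mm flange 4 mm thick with white ticks lies under it). A red line on top of the knob, its side and one red tick on the flange mark zero; this point's x axis points to the red tick.
- shackle_grip (a point): Point midway between the two round, parallel 8 mm steel legs of the U-shaped shackle, at the height of the legs' axes (16 mm above the lid), 78 mm from the dial's axis along the padlock's x when shut. Legs run along x, axes at y = +14 and -14 mm (36 mm over the outside), straight from the lock to 14 mm past this point; the bow ends 32 mm past it; the eyes end 26 mm short of it. Pinch both legs here from outside, across y. Moves with the shackle, same axes as padlock_top.
- dial (a joint): angle of the dial in the padlock: 0 = red zero tick at the index mark and the lock can open (within about 0.13); negative = the red tick stands clockwise of the mark (from above), so turn counter-clockwise (the angle grows). 12 click notches 0.524 rad apart, one of them at 0; the start is 1 to 4 clicks short of 0. About 0.05 N m to pass from notch to notch; let go, it snaps to the nearest notch.
- shackle (a joint): how far the shackle is drawn out of the lock along the padlock's +x (m): 0 shut, 0.034 fully out at its stop, where the free leg has left the lock and both eyes; the other leg stays in the lock. Blocked unless the dial is at 0. It slides with 2 to 4 N of friction and stays where it is left. The lock itself can first shift about 4 mm along x, until its body meets the eyes, so pull the shackle some 38 mm.
- chest_eyes (a point): Centre of the padlock eyes of the cream medicine chest (260 x 200 mm, lid 82 mm high, firmly standing, a lid of two leaves with the seam along y): two upright steel ears 24 mm wide and 32 mm tall standing on the lid, together 16 mm long along x; this point is on their common 11 mm hole, 16 mm above the lid. The padlock's free leg (y = -14 mm) runs through both along x. x points away from the robot across the seam.
- mug: dark grey and white mug, 82 mm across without its handle (114 mm with it), 97 mm high, to the left of the chest; origin at the centre of its foot. Leave it alone.
- pepper: brown wooden pepper mill, 58 mm across, 170 mm high, at the left behind the mug; origin at the centre of its foot. Leave it alone.
- salt: salt shaker of glass with a grey cap, 44 mm across, 90 mm high, near the pepper mill; origin at the centre of its foot. Leave it alone.

How it is judged:
On the way, in this order (a step that is already met when the one before it is completed fails the run):
1. the dial's zero tick stands at the index mark, the shackle still shut (value of joint dial between -0.14 and 0.14 rad and value of joint shackle below 0.006 m), for 0.2 s.
2. the shackle is pulled out, its free leg clear of the lock and both eyes (value of joint shackle above 0.03 m), for 0.1 s.
At the end, for the whole second after the job is handed in: shackle drawn out at least 30 mm; padlock held still by the fingers (over 2 N, under 0.03 m/s) and clear of the chest; shackle's grip point at least 10 cm above where it lay (0.198 m high), within 15 cm level distance of the eyes; the lock body's top face above 0.125 m (value of joint shackle above 0.03 m and height (world z) of shackle_grip above 0.198 m and height (world z) of padlock_top above 0.125 m and horizontal distance between shackle_grip and chest_eyes below 0.15 m and contact force between the fingers and padlock above 2 N and contact force between padlock and chest below 0.05 N and linear speed of padlock below 0.03 m/s); the arm keeps its last pose, push and grip.
It fails at once if the mug or a mill is shifted by more than 3 cm (distance of any of mug, pepper, salt from where it was at the start of the episode above 0.03 m).
It also fails if it takes over 54 s, if anything falls off the work surface, if the arm or the gripper's body presses on something with over 40 N, if the wrist force passes 120 N, or if a joint passes its speed limit or range.

## Working session

There is one attempt and no reset: what is moved stays moved. The work goes in short steps, Python scripts to look and compute and a shell command to move; the robot and the scene stay as the last step left them, time stands still between calls to the robot, and variables do not carry over. Pictures are saved under pics/ and viewed, at most 10 in all, crops included, and the job is handed in when it is done.

```bash
mkdir -p pics; python3 - <<'E'
from plant import manip
import cv2,numpy as np
print(manip.grip_point_offset, manip.state())
for n in("top","side"):
    p,d=manip.grab_frame(n); m=manip.camera_model(n)
    cv2.imwrite(f"pics/{n}0.png",p[:,:,::-1]); np.savez(f"pics/{n}0.npz",p=p,d=d,K=m["mtx"],T=m["world_to_cam"])
    print(n,np.round(m["mtx"],1).tolist(),np.round(m["world_to_cam"],3).tolist())
E
```

```text
0.0187 {'time': 0.0, 'joint_pos': array([ 1.20798187e+00,  5.33630719e-02,  1.61431163e+00,  1.77438041e-05,
        1.47602922e+00, -1.18986255e-01]), 'joint_vel': array([-0.00134228, -0.00185959, -0.00108329, -0.00189703,  0.00088089,
        0.0004169 ]), 'joint_efforts': array([ 1.54421876e-03, -3.93671572e+01, -3.70179927e+01, -1.34242509e-05,
        6.82651356e-03, -8.07583206e-06]), 'tool_pos': array([0.15064541, 0.60591551, 0.23004865]), 'tool_rot': array([-2.60427007e-04,  1.21613097e-01,  9.92577020e-01, -1.02304715e-03]), 'contact_force': array([-0.98821185,  0.50870283,  0.32455113]), 'ft_torque': array([ 0.0239119 , -0.00798372, -0.02491214]), 'grasp_force': 0.0, 'gripper_width': 0.9988984335297356}
top [[546.6, 0.0, 282.5], [0.0, 546.6, 215.5], [0.0, 0.0, 1.0]] [[-0.004, -1.0, -0.016, 0.206], [-0.998, 0.005, -0.059, 0.528], [0.059, 0.016, -0.998, 1.363], [0.0, 0.0, 0.0, 1.0]]
side [[481.6, 0.0, 277.6], [0.0, 481.6, 205.1], [0.0, 0.0, 1.0]] [[-0.95, -0.312, -0.004, 0.58], [-0.15, 0.466, -0.872, 0.088], [0.274, -0.828, -0.49, 0.948], [0.0, 0.0, 0.0, 1.0]]
```

View pics/top0.png

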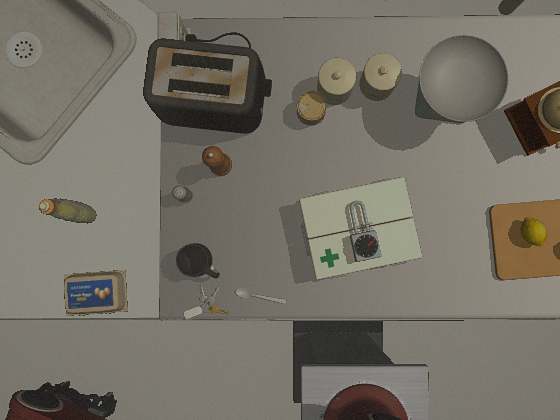

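View pics/side0.png

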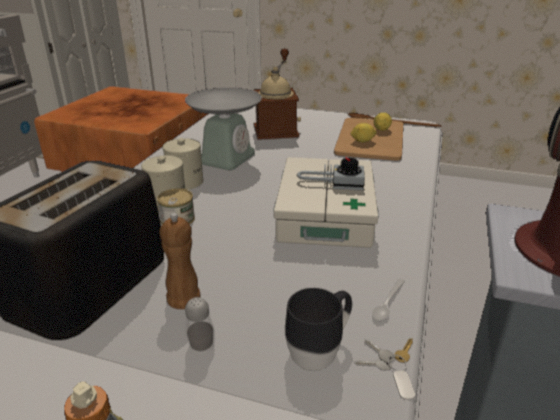

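The top view shows the chest with the padlock at about (366,245), its shackle bow at (357,203) and a red line on the dial. The mug (194,260), pepper mill (216,160) and salt shaker (181,193) are off to the left.

```bash
cat > h.py <<'E'
import numpy as np,cv2
from plant import manip
def ray(n,uv,z):
    m=manip.camera_model(n);K=np.array(m["mtx"]);T=np.array(m["world_to_cam"])
    uv=np.atleast_2d(np.array(uv,float));d=np.c_[uv,np.ones(len(uv))]@np.linalg.inv(K).T@T[:3,:3]
    c=-T[:3,:3].T@T[:3,3]
    return c+d*((z-c[2])/d[:,2])[:,None]
E
python3 - <<'E'
import numpy as np,cv2
from h import *
f=np.load("pics/top0.npz");p=f["p"]
cv2.imwrite("pics/crop0.png",cv2.resize(p[190:270,325:405,::-1],None,fx=7,fy=7,interpolation=cv2.INTER_CUBIC))
h=cv2.cvtColor(p,cv2.COLOR_RGB2HSV).astype(int)
sub=np.zeros(p.shape[:2],bool);sub[195:268,335:400]=1
red=sub&((h[...,0]<10)|(h[...,0]>170))&(h[...,1]>110)&(h[...,2]>60)
yel=sub&(h[...,0]>18)&(h[...,0]<35)&(h[...,1]>90)
dark=sub&(h[...,2]<60)
for n,m in(("red",red),("yel",yel),("dark",dark)):
    v,u=np.nonzero(m);print(n,len(u),u.mean() if len(u) else 0,v.mean() if len(u) else 0)
    if n!="dark":print(list(zip(u.tolist(),v.tolist())))
d=f["d"];print(d[245,366],d[225,340])
# chest outline orientation
m=(h[...,2]>170)&(h[...,1]<60);m=m.astype(np.uint8);m[:,:280]=0;m[:,440:]=0;m[:170]=0;m[290:]=0
m=cv2.morphologyEx(m,cv2.MORPH_CLOSE,np.ones((15,15)))
c=max(cv2.findContours(m,0,2)[0],key=cv2.contourArea);r=cv2.minAreaRect(c)
b=ray("top",cv2.boxPoints(r),.082);print(r,b.round(4).tolist(),np.linalg.norm(np.diff(b,axis=0),axis=1))
E
```

```text
red 15 370.6 242.4
[(373, 239), (374, 239), (373, 240), (372, 241), (370, 242), (371, 242), (372, 242), (369, 243), (370, 243), (371, 243), (368, 244), (369, 244), (370, 244), (368, 245), (369, 245)]
yel 4 363.25 234.0
[(363, 233), (363, 234), (364, 234), (363, 235)]
dark 411 364.985401459854 244.34063260340633
1.2574184 1.3108736
((356.5961608886719, 219.48077392578125), (25.49509620666504, 11.570850372314453), 78.69007110595703) [[0.5417, 0.0441, 0.082], [0.5471, 0.0168, 0.082], [0.4869, 0.0056, 0.082], [0.4816, 0.0328, 0.082]] [0.02779848 0.06118738 0.02771991]
```

View pics/crop0.png

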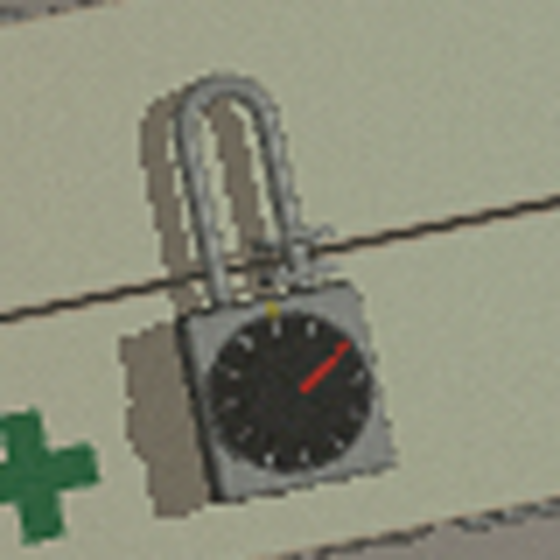

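The crop shows body corners at crop px (185,315), (355,283), (393,465), (215,500). The yellow mark is at (273,309), the flange centre near (289,391), the red tick at (348,345), and the seam runs (0,320)–(560,198). The red tick is about 2 clicks clockwise of the mark.

```bash
python3 - <<'E'
from h import *
f=lambda a:(np.array(a,float)+.5)/7+[325,190]-.5
C=ray("top",f([(185,315),(355,283),(393,465),(215,500)]),.114)
print("body",C.round(4).tolist(),C.mean(0),np.linalg.norm(np.diff(C,axis=0),axis=1))
A=ray("top",f([(289,391),(273,309),(348,345)]),.118);print("flange,yel,red",A.round(4).tolist())
w=lambda d:np.arctan2(d[1],d[0])
print("yaw edges",w(C[0]-C[3]),w(C[1]-C[2]),"dial->yel",w(A[1]-A[0]),"red rel",w(A[2]-A[0])-w(A[1]-A[0]))
S=ray("top",f([(0,320),(560,198)]),.082);print("seam yaw",w(S[0]-S[1])-np.pi/2)
B=ray("top",f([(219,72),(182,110),(270,110),(212,290),(293,262)]),.098);print("bow",B.round(4).tolist())
print("yaw bow",w(B[0]-C.mean(0)), np.linalg.norm(B[0]-A[0]))
p=np.load("pics/side0.npz");P=p["p"]
cv2.imwrite("pics/scrop.png",cv2.resize(P[145:205,280:390,::-1],None,fx=7,fy=7,interpolation=cv2.INTER_CUBIC))
pr=lambda X:(lambda c:(p["K"]@c)[:2]/c[2])((p["T"]@np.r_[X,1])[:3])
for X in [np.r_[A[0,:2],.136]]+list(C): print(pr(X).round(1),((pr(X)-[280,145])*7).round(0))
E
```

```text
body [[0.4774, 0.0422, 0.114], [0.4878, -0.0146, 0.114], [0.4271, -0.0264, 0.114], [0.4157, 0.0329, 0.114]] [0.45202298 0.0085122  0.114     ] [0.05774335 0.06180642 0.06038099]
flange,yel,red [[0.4519, 0.0084, 0.118], [0.4792, 0.0133, 0.118], [0.4671, -0.0114, 0.118]]
yaw edges 0.1491339507372331 0.19150326508206342 dial->yel 0.17971182769931912 red rel -1.0954791648731912
seam yaw 0.20989952999353068
bow [[0.5602, 0.028, 0.098], [0.5473, 0.0406, 0.098], [0.5471, 0.0108, 0.098], [0.4862, 0.0312, 0.098], [0.4955, 0.0037, 0.098]]
yaw bow 0.1778485864957668 0.11185275602403387
[348.7 159.5] [481. 102.]
[332.5 174.2] [368. 204.]
[333.5 162.7] [374. 124.]
[362.5 164.1] [578. 134.]
[363.2 176.3] [583. 219.]
```

View pics/scrop.png

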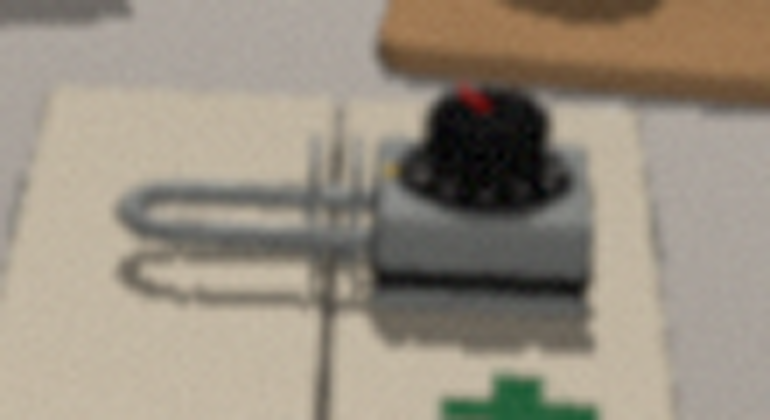

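Both views agree: dial axis (0.452, 0.0085), padlock yaw 0.18, and red at −1.05 rad, so 2 clicks. Next I'm moving above the dial.

```bash
R='x'; python3 -m crank '[{"x":-2.9,"y":-3.4},{"x":-2.9,"y":-3.4},{"x":-2.9,"y":-3.4},{"x":-2.9,"y":-3.4},{"x":-2.9,"y":-3.4}]' 70
python3 -m crank '[{"x":-2.9,"y":-3.4},{"x":-2.9,"y":-3.4},{"x":-2.9,"y":-3.4},{"x":-2.9,"y":-3.4},{"x":-2.9,"y":-3.4}]'
python3 -m crank '[{"x":-2.9,"y":-3.4},{"x":-2.9,"y":-3.4},{"x":-2.9,"y":-3.4},{"x":-2.9,"y":-3.4},{"x":-2.9,"y":-3.4}]'
python3 -m crank '[{"turn":0.125},{"turn":0.125},{"turn":0.125},{"turn":0.125},{"turn":0.125}]'
python3 -m crank '[{},{}]'
cat >> h.py <<'E'
def err(x,y,z,yaw_y):
    from scipy.spatial.transform import Rotation as Ro
    s=manip.state();R=Ro.from_quat(np.r_[s["tool_rot"][1:],s["tool_rot"][0]]).as_matrix()
    d=R.T@(np.array([x,y,z])-s["tool_pos"])*100
    a=np.arctan2(R[1,1],R[0,1]);t=-(yaw_y-a);t=(t+np.pi/2)%np.pi-np.pi/2
    print("t",round(s["time"],2),"pos",s["tool_pos"].round(4),"yaw_y",round(a,3),"tool z",R[:,2].round(3),"shift cm",d.round(2),"turn",round(t,3),"F",s["contact_force"].round(1),"w",round(s["gripper_width"],3),"g",round(s["grasp_force"],1),"q6",round(s["joint_pos"][5],2))
E
python3 -c "
from h import *
err(.452,.0085,.15,.70)"
```

```text
t 0.1 pos [0.1507 0.606  0.2302] yaw_y 1.327 tool z [-0.001 -0.002 -1.   ] shift cm [-43.67 -50.69   8.1 ] turn 0.627 F [-0.8  0.4 -0.1] w 1.001 g 0.0 q6 -0.12schema error: expected keys x, y, z, turn
schema error: expected keys x, y, z, turn
schema error: expected keys x, y, z, turn
schema error: expected keys x, y, z, turn
schema error: expected keys x, y, z, turn
```

All four keys are required in every row, so I'm rewriting them.

```bash
python3 -m crank '[{"x":-2.9,"y":-3.4,"z":0,"turn":0},{"x":-2.9,"y":-3.4,"z":0,"turn":0},{"x":-2.9,"y":-3.4,"z":0,"turn":0},{"x":-2.9,"y":-3.4,"z":0,"turn":0},{"x":-2.9,"y":-3.4,"z":0,"turn":0}]' 70
python3 -m crank '[{"x":-2.9,"y":-3.4,"z":0,"turn":0},{"x":-2.9,"y":-3.4,"z":0,"turn":0},{"x":-2.9,"y":-3.4,"z":0,"turn":0},{"x":-2.9,"y":-3.4,"z":0,"turn":0},{"x":-2.9,"y":-3.4,"z":0,"turn":0}]'
python3 -m crank '[{"x":-2.9,"y":-3.4,"z":0,"turn":0},{"x":-2.9,"y":-3.4,"z":0,"turn":0},{"x":-2.9,"y":-3.4,"z":0,"turn":0},{"x":-2.9,"y":-3.4,"z":0,"turn":0},{"x":-2.9,"y":-3.4,"z":0,"turn":0}]'
python3 -m crank '[{"x":0,"y":0,"z":0,"turn":0.125},{"x":0,"y":0,"z":0,"turn":0.125},{"x":0,"y":0,"z":0,"turn":0.125},{"x":0,"y":0,"z":0,"turn":0.125},{"x":0,"y":0,"z":0,"turn":0.125}]'
python3 -m crank '[{"x":0,"y":0,"z":0,"turn":0},{"x":0,"y":0,"z":0,"turn":0}]'
python3 -c "
from h import *
err(.452,.0085,.15,.70)"
```

```text
time: 0.6
tool_pos: [0.2507, 0.4047, 0.2307]
tool_rot: [-0.0, 0.121, 0.993, -0.0]
contact_force: [1.9, -0.7, 0.2]
gripper_width: 0.703
grasp_force: 0.0
time: 1.1
tool_pos: [0.3504, 0.2049, 0.231]
tool_rot: [0.0, 0.121, 0.993, 0.0]
contact_force: [0.2, 0.4, 0.8]
gripper_width: 0.697
grasp_force: 0.0
time: 1.6
tool_pos: [0.4501, 0.0047, 0.231]
tool_rot: [-0.0, 0.122, 0.993, 0.0]
contact_force: [1.7, 0.4, 0.3]
gripper_width: 0.699
grasp_force: 0.0
time: 2.1
tool_pos: [0.4496, 0.0065, 0.2307]
tool_rot: [-0.001, 0.423, 0.906, -0.0]
contact_force: [-0.4, 0.0, 0.0]
gripper_width: 0.704
grasp_force: 0.0
time: 2.3
tool_pos: [0.4497, 0.0066, 0.2309]
tool_rot: [-0.0, 0.42, 0.908, -0.0]
contact_force: [-0.3, -0.0, -0.7]
gripper_width: 0.701
grasp_force: 0.0
t 2.3 pos [0.4497 0.0066 0.2309] yaw_y 0.705 tool z [-0.001  0.    -1.   ] shift cm [-0.01  0.31  8.09] turn 0.005 F [-0.3 -0.  -0.7] w 0.701 g 0.0 q6 -0.86
```

```bash
python3 -m crank '[{"x":0,"y":0.3,"z":2.5,"turn":0},{"x":0,"y":0,"z":2.5,"turn":0},{"x":0,"y":0,"z":2.5,"turn":0},{"x":0,"y":0,"z":2.0,"turn":0},{"x":0,"y":0,"z":1.7,"turn":0}]' >/dev/null
python3 -m crank '[{"x":0,"y":0,"z":0,"turn":0},{"x":0,"y":0,"z":0,"turn":0},{"x":0,"y":0,"z":0,"turn":0}]' 
python3 -m crank '[{"x":0,"y":0,"z":0,"turn":0},{"x":0,"y":0,"z":0,"turn":0},{"x":0,"y":0,"z":0,"turn":0},{"x":0,"y":0,"z":0,"turn":0},{"x":0,"y":0,"z":0,"turn":0}]' 30
python3 -m crank '[{"x":0,"y":0,"z":0,"turn":0},{"x":0,"y":0,"z":0,"turn":0},{"x":0,"y":0,"z":0,"turn":0},{"x":0,"y":0,"z":0,"turn":0},{"x":0,"y":0,"z":0,"turn":0}]' >/dev/null
python3 -c "
from h import *
err(.452,.0085,.118,.70)"
```

```text
time: 3.1
tool_pos: [0.4531, 0.0084, 0.1207]
tool_rot: [0.001, 0.421, 0.907, 0.0]
contact_force: [0.3, -0.7, 0.4]
gripper_width: 0.702
grasp_force: 0.0
time: 3.6
tool_pos: [0.453, 0.0083, 0.1209]
tool_rot: [0.001, 0.421, 0.907, 0.0]
contact_force: [-1.5, -1.3, 5.5]
gripper_width: 0.4
grasp_force: 59.8
t 4.1 pos [0.453  0.0082 0.1209] yaw_y 0.702 tool z [ 0.002 -0.001 -1.   ] shift cm [ 0.08 -0.06  0.29] turn 0.002 F [-2.1 -0.   5.5] w 0.393 g 59.8 q6 -0.85
```

```bash
python3 -m crank '[{"x":0,"y":0,"z":0,"turn":-0.11},{"x":0,"y":0,"z":0,"turn":-0.11},{"x":0,"y":0,"z":0,"turn":-0.11},{"x":0,"y":0,"z":0,"turn":-0.11},{"x":0,"y":0,"z":0,"turn":-0.11}]' | tail -3
python3 -m crank '[{"x":0,"y":0,"z":0,"turn":-0.11},{"x":0,"y":0,"z":0,"turn":-0.11},{"x":0,"y":0,"z":0,"turn":-0.11},{"x":0,"y":0,"z":0,"turn":-0.11},{"x":0,"y":0,"z":0,"turn":-0.11}]' |tail -3
python3 -m crank '[{"x":0,"y":0,"z":0,"turn":0},{"x":0,"y":0,"z":0,"turn":0}]' |tail -3
python3 -c "
from h import *
err(.452,.0085,.118,1.75)"
python3 -m crank '[{"x":0,"y":0,"z":0,"turn":0},{"x":0,"y":0,"z":0,"turn":0},{"x":0,"y":0,"z":0,"turn":0},{"x":0,"y":0,"z":0,"turn":0}]' 75 |tail -3
python3 -m crank '[{"x":0,"y":0,"z":-2.5,"turn":0},{"x":0,"y":0,"z":-2.5,"turn":0},{"x":0,"y":0,"z":-3,"turn":0},{"x":0,"y":0,"z":0,"turn":0}]' |tail -3
python3 - <<'E'
from h import *
err(.452,.0085,.118,1.75)
out=[]
for n,(v0,u0,hh,w) in(("top",(185,320,90,90)),("side",(140,280,70,110))):
    p,d=manip.grab_frame(n);np.savez(f"pics/{n}1.npz",p=p)
    out.append(cv2.resize(p[v0:v0+hh,u0:u0+w,::-1],(int(w*300/hh),300),interpolation=cv2.INTER_CUBIC))
cv2.imwrite("pics/c1.png",np.hstack(out))
E
```

```text
contact_force: [-0.7, -1.0, 5.2]
gripper_width: 0.39
grasp_force: 59.9
contact_force: [-1.5, 0.3, 5.7]
gripper_width: 0.393
grasp_force: 59.8
contact_force: [-0.8, -0.4, 5.8]
gripper_width: 0.392
grasp_force: 59.9
t 5.3 pos [0.4532 0.0086 0.1209] yaw_y 1.802 tool z [ 0.002  0.    -1.   ] shift cm [0.12 0.02 0.29] turn 0.052 F [-0.8 -0.4  5.8] w 0.392 g 59.9 q6 -1.95
contact_force: [-0.5, 0.4, -0.5]
gripper_width: 0.748
grasp_force: 0.0
contact_force: [0.9, 1.1, 0.4]
gripper_width: 0.75
grasp_force: 0.0
t 6.1 pos [0.4547 0.0082 0.2042] yaw_y 1.802 tool z [ 0.008 -0.001 -1.   ] shift cm [0.33 0.12 8.62] turn 0.052 F [0.9 1.1 0.4] w 0.75 g 0.0 q6 -1.95
```

View pics/c1.png

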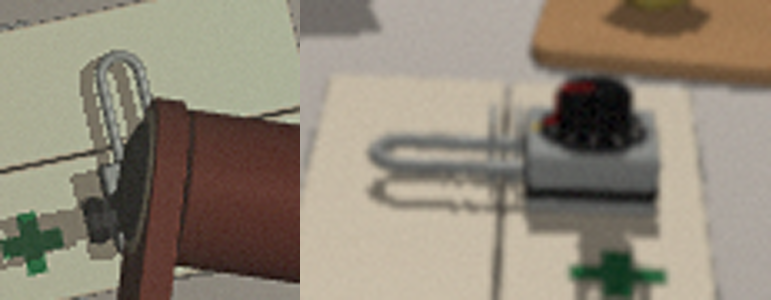

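The side view (right half) shows the red knob line pointing left, at (560–590,87), and side red at (550,120) next to the yellow mark (537,127). I'll check this against the projected positions.

```bash
python3 - <<'E'
from h import *
f=np.load("pics/side0.npz");p=np.load("pics/side1.npz")["p"]
pr=lambda X:(lambda c:(f["K"]@c)[:2]/c[2])((f["T"]@np.r_[X,1])[:3])
h=cv2.cvtColor(p,cv2.COLOR_RGB2HSV).astype(int)
m=((h[...,0]<10)|(h[...,0]>170))&(h[...,1]>110)&(h[...,2]>50);m[:140]=0;m[185:]=0;m[:,:340]=0;m[:,:340]=0;m[:,380:]=0
v,u=np.nonzero(m);print(sorted(zip(v.tolist(),u.tolist())))
for k in(-1,0,1):
    a=.18+k*.524;q=lambda r,z:pr([.452+r*np.cos(a),.0085+r*np.sin(a),z]).round(1).tolist()
    print(k,"line",q(2e-3,.136),q(17e-3,.136),"side",q(.018,.127),"tick",q(.023,.118))
E
```

```text
[(159, 343), (159, 344), (159, 345), (159, 346), (159, 347), (160, 341), (160, 342), (160, 343), (160, 344), (160, 345), (160, 346), (160, 347), (160, 348), (161, 341), (161, 342), (161, 343), (161, 344), (165, 340)]
-1 line [347.8, 159.3] [341.6, 157.5] side [340.9, 161.3] tick [338.6, 164.6]
0 line [347.6, 159.5] [340.4, 159.1] side [339.6, 163.0] tick [337.0, 166.8]
1 line [347.8, 159.7] [341.4, 160.8] side [340.7, 164.9] tick [338.3, 169.2]
```

The line slope is ambiguous between 0 and +1 click, so I'm moving the arm aside for a clear top view.

```bash
python3 -m crank '[{"x":0,"y":-4,"z":0,"turn":0},{"x":0,"y":-4,"z":0,"turn":0},{"x":0,"y":-4,"z":0,"turn":0},{"x":0,"y":-4,"z":0,"turn":0},{"x":0,"y":-4,"z":0,"turn":0}]' |tail -3
python3 - <<'E'
from h import *
p,d=manip.grab_frame("top");np.savez("pics/top2.npz",p=p)
cv2.imwrite("pics/c2.png",cv2.resize(p[190:270,325:405,::-1],None,fx=7,fy=7,interpolation=cv2.INTER_CUBIC))
E
```

```text
contact_force: [-0.8, 0.7, 0.3]
gripper_width: 0.751
grasp_force: 0.0
```

View pics/c2.png

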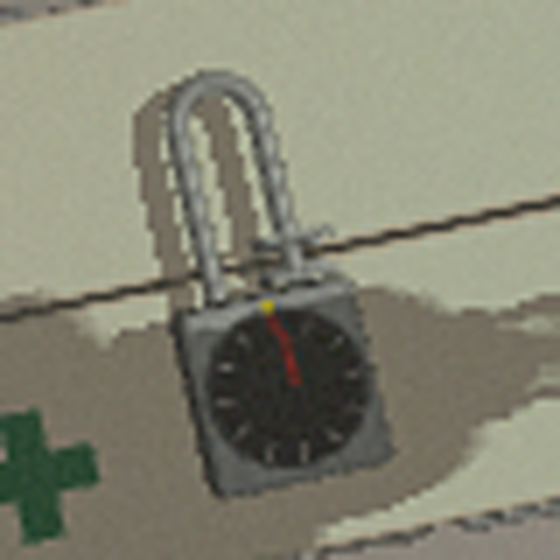

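The red line now meets the yellow mark at crop (268,307), so the dial is at 0. The lock turned slightly: bow end (213,70), flange centre (287,386), legs at about (197,190) and (280,185).

```bash
python3 - <<'E'
from h import *
f=lambda a:(np.array(a,float)+.5)/7+[325,190]-.5
w=lambda d:np.arctan2(d[1],d[0])
A=ray("top",f([(287,386),(268,307)]),.118);B=ray("top",f([(213,70),(180,130),(210,275),(262,120),(292,245)]),.098)
print(A.round(4).tolist(),B.round(4).tolist(),w(A[1]-A[0]),w(B[0]-A[0]),w(B[1]-B[2]),w(B[3]-B[4]),np.linalg.norm((B[0]-A[0])[:2]))
yaw=w(B[0]-A[0]);g1=A[0,:2]+.078*np.array([np.cos(yaw),np.sin(yaw)]);g2=B[0,:2]-.032*np.array([np.cos(yaw),np.sin(yaw)])
print(yaw,g1,g2);g=(g1+g2)/2
err(g[0],g[1],.16,yaw+np.pi/2)
err(g[0],g[1],.09,yaw+np.pi/2)
E
```

```text
[[0.4535, 0.009, 0.118], [0.4798, 0.015, 0.118]] [[0.5609, 0.03, 0.098], [0.5405, 0.0414, 0.098], [0.4913, 0.0318, 0.098], [0.5438, 0.0136, 0.098], [0.5013, 0.004, 0.098]] 0.22316954655745114 0.19282594810194814 0.19191279260441044 0.22208867891030276 0.10935207740724176
0.19282594810194814 [0.53009574 0.02396847] [0.52945982 0.02384431]
t 6.75 pos [ 0.498  -0.1923  0.1973] yaw_y 1.798 tool z [-0.002 -0.003 -1.   ] shift cm [-7.98 20.36  3.66] turn 0.035 F [-2.7 -3.7  0.5] w 0.745 g 0.0 q6 -2.3
t 6.75 pos [ 0.498  -0.1923  0.1973] yaw_y 1.798 tool z [-0.002 -0.003 -1.   ] shift cm [-8.   20.38 10.66] turn 0.035 F [-2.7 -3.7  0.5] w 0.745 g 0.0 q6 -2.3
```

```bash
python3 -m crank '[{"x":-1.6,"y":4.1,"z":0,"turn":0.02},{"x":-1.6,"y":4.1,"z":0,"turn":0},{"x":-1.6,"y":4.1,"z":0,"turn":0},{"x":-1.6,"y":4.1,"z":0,"turn":0},{"x":-1.6,"y":4.0,"z":0,"turn":0}]' >/dev/null
python3 -m crank '[{"x":0,"y":0,"z":2,"turn":0},{"x":0,"y":0,"z":2,"turn":0},{"x":0,"y":0,"z":0,"turn":0},{"x":0,"y":0,"z":0,"turn":0}]' >/dev/null
python3 -c "
from h import *
err(.5298,.0239,.087,.205+np.pi/2)"
```

```text
t 7.65 pos [0.5316 0.0304 0.1579] yaw_y 1.782 tool z [-0.003  0.    -1.   ] shift cm [ 0.29 -0.6   7.09] turn 0.006 F [-0.4  0.4  0.4] w 0.748 g 0.0 q6 -1.86
```

```bash
python3 -m crank '[{"x":0.3,"y":-0.6,"z":0,"turn":0},{"x":0,"y":0,"z":2.5,"turn":0},{"x":0,"y":0,"z":2,"turn":0},{"x":0,"y":0,"z":1.5,"turn":0},{"x":0,"y":0,"z":1,"turn":0}]' >/dev/null
python3 -m crank '[{"x":0,"y":0,"z":0,"turn":0},{"x":0,"y":0,"z":0,"turn":0},{"x":0,"y":0,"z":0,"turn":0}]' >/dev/null
python3 - <<'E'
from h import *
err(.5298,.0239,.087,.205+np.pi/2)
p,d=manip.grab_frame("side")
cv2.imwrite("pics/c3.png",cv2.resize(p[110:210,260:400,::-1],None,fx=5,fy=5,interpolation=cv2.INTER_CUBIC))
E
```

```text
t 8.45 pos [0.5319 0.0236 0.0906] yaw_y 1.782 tool z [ 0.002 -0.    -1.   ] shift cm [0.2  0.07 0.36] turn 0.006 F [-0.7  0.9 -0.4] w 0.75 g 0.0 q6 -1.88
```

View pics/c3.png

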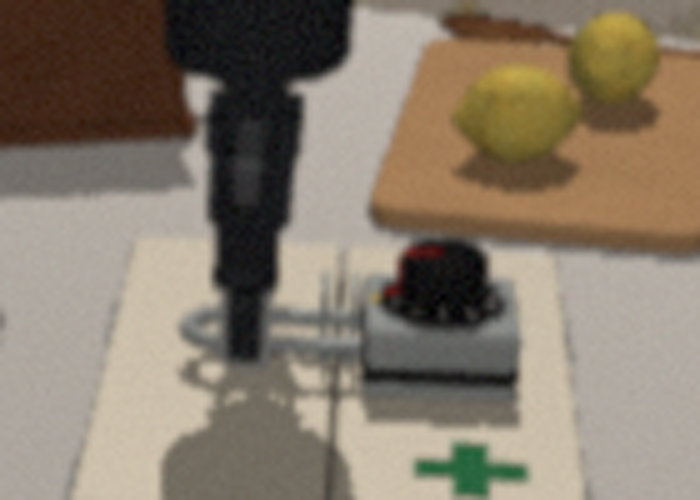

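The fingers straddle the legs at crop (245,340), between the bow and the eyes. I'm lowering 4 mm and gripping.

```bash
python3 -m crank '[{"x":0.1,"y":0,"z":0.4,"turn":0},{"x":0,"y":0,"z":0,"turn":0},{"x":0,"y":0,"z":0,"turn":0}]' >/dev/null
python3 -m crank '[{"x":0,"y":0,"z":0,"turn":0},{"x":0,"y":0,"z":0,"turn":0},{"x":0,"y":0,"z":0,"turn":0},{"x":0,"y":0,"z":0,"turn":0},{"x":0,"y":0,"z":0,"turn":0}]' 25 >/dev/null
python3 -m crank '[{"x":0,"y":0,"z":0,"turn":0},{"x":0,"y":0,"z":0,"turn":0},{"x":0,"y":0,"z":0,"turn":0}]' |tail -3
python3 -c "
from h import *
err(.5298,.0239,.087,.205+np.pi/2)"
python3 -m crank '[{"x":-0.4,"y":0,"z":0,"turn":0},{"x":-0.4,"y":0,"z":0,"turn":0},{"x":-0.4,"y":0,"z":0,"turn":0},{"x":-0.4,"y":0,"z":0,"turn":0},{"x":-0.4,"y":0,"z":0,"turn":0}]' |tail -3
python3 -c "
from h import *
err(.5298,.0239,.087,.205+np.pi/2)"
```

```text
contact_force: [0.4, 1.6, 2.9]
gripper_width: 0.394
grasp_force: 59.5
t 9.6 pos [0.5301 0.0236 0.0855] yaw_y 1.782 tool z [ 0.  0. -1.] shift cm [ 0.02  0.03 -0.15] turn 0.006 F [0.4 1.6 2.9] w 0.394 g 59.5 q6 -1.88
contact_force: [-2.4, -0.2, 2.1]
gripper_width: 0.394
grasp_force: 59.4
t 10.1 pos [0.5497 0.0276 0.0851] yaw_y 1.782 tool z [-0.001 -0.    -1.   ] shift cm [ 2.02  0.05 -0.19] turn 0.006 F [-2.4 -0.2  2.1] w 0.394 g 59.4 q6 -1.87
```

```bash
python3 -m crank '[{"x":-0.4,"y":0,"z":0,"turn":0},{"x":-0.4,"y":0,"z":0,"turn":0},{"x":-0.4,"y":0,"z":0,"turn":0},{"x":-0.4,"y":0,"z":0,"turn":0},{"x":-0.2,"y":0,"z":0,"turn":0}]' |tail -3
python3 -m crank '[{"x":0,"y":0,"z":0,"turn":0},{"x":0,"y":0,"z":0,"turn":0}]' |tail -3
python3 - <<'E'
from h import *
err(.5298,.0239,.087,.205+np.pi/2)
p,d=manip.grab_frame("side")
cv2.imwrite("pics/c4.png",cv2.resize(p[110:210,260:400,::-1],None,fx=5,fy=5,interpolation=cv2.INTER_CUBIC))
E
```

```text
contact_force: [-10.3, -3.5, 3.6]
gripper_width: 0.391
grasp_force: 59.6
contact_force: [-5.8, -1.6, 2.6]
gripper_width: 0.392
grasp_force: 59.6
t 10.8 pos [0.5657 0.031  0.0847] yaw_y 1.782 tool z [-0.004 -0.001 -1.   ] shift cm [ 3.66  0.05 -0.21] turn 0.006 F [-5.8 -1.6  2.6] w 0.392 g 59.6 q6 -1.86
```

View pics/c4.png

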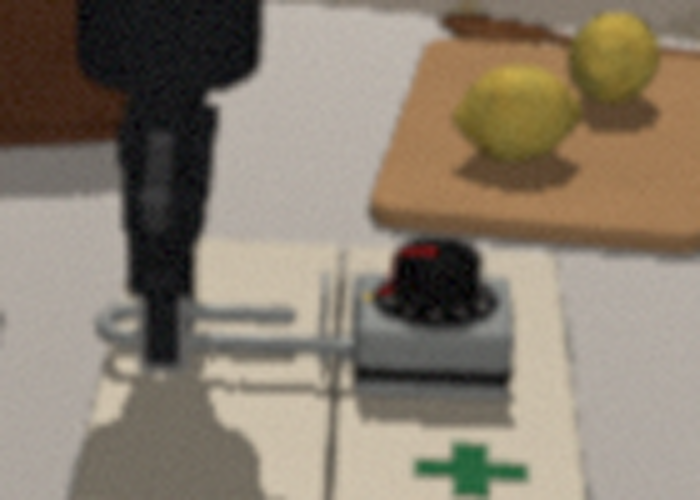

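The free leg's end (293,315) is clear of the eyes (~325). The force rose at the stop, so the shackle is fully out. I'll back off 3 mm and lift gently.

```bash
python3 -m crank '[{"x":0.2,"y":0,"z":0,"turn":0},{"x":0.1,"y":0,"z":-0.2,"turn":0},{"x":0,"y":0,"z":-0.4,"turn":0},{"x":0,"y":0,"z":-0.6,"turn":0},{"x":0,"y":0,"z":-0.8,"turn":0}]' |tail -3
python3 -m crank '[{"x":0,"y":0,"z":-1,"turn":0},{"x":0,"y":0,"z":-1,"turn":0},{"x":0,"y":0,"z":-1,"turn":0},{"x":0,"y":0,"z":-1,"turn":0},{"x":0,"y":0,"z":-1,"turn":0}]' |tail -3
python3 -m crank '[{"x":0,"y":0,"z":-1,"turn":0},{"x":0,"y":0,"z":-1,"turn":0},{"x":0,"y":0,"z":-1,"turn":0},{"x":0,"y":0,"z":-1,"turn":0},{"x":0,"y":0,"z":-1,"turn":0}]' |tail -3
python3 -m crank '[{"x":0,"y":0,"z":-1.0,"turn":0},{"x":0,"y":0,"z":-0.8,"turn":0},{"x":0,"y":0,"z":-0.6,"turn":0},{"x":0,"y":0,"z":-0.4,"turn":0},{"x":0,"y":0,"z":-0.2,"turn":0}]' |tail -3
python3 -m crank '[{"x":0,"y":0,"z":0,"turn":0},{"x":0,"y":0,"z":0,"turn":0},{"x":0,"y":0,"z":0,"turn":0},{"x":0,"y":0,"z":0,"turn":0},{"x":0,"y":0,"z":0,"turn":0}]' |tail -3
python3 - <<'E'
from h import *
err(.5298,.0239,.237,.205+np.pi/2)
p,d=manip.grab_frame("side")
cv2.imwrite("pics/c5.png",cv2.resize(p[40:220,240:400,::-1],None,fx=3.3,fy=3.3,interpolation=cv2.INTER_CUBIC))
E
```

```text
contact_force: [0.4, 0.2, -2.6]
gripper_width: 0.391
grasp_force: 59.8
contact_force: [0.8, 0.6, -3.5]
gripper_width: 0.396
grasp_force: 59.8
contact_force: [0.1, 1.1, -3.6]
gripper_width: 0.393
grasp_force: 59.8
contact_force: [-0.5, -0.1, -2.5]
gripper_width: 0.392
grasp_force: 59.8
contact_force: [0.0, -0.2, -2.8]
gripper_width: 0.395
grasp_force: 59.8
t 13.35 pos [0.5641 0.0309 0.2351] yaw_y 1.782 tool z [-0.  0. -1.] shift cm [ 3.5   0.04 -0.19] turn 0.006 F [ 0.  -0.2 -2.8] w 0.395 g 59.8 q6 -1.86
```

View pics/c5.png

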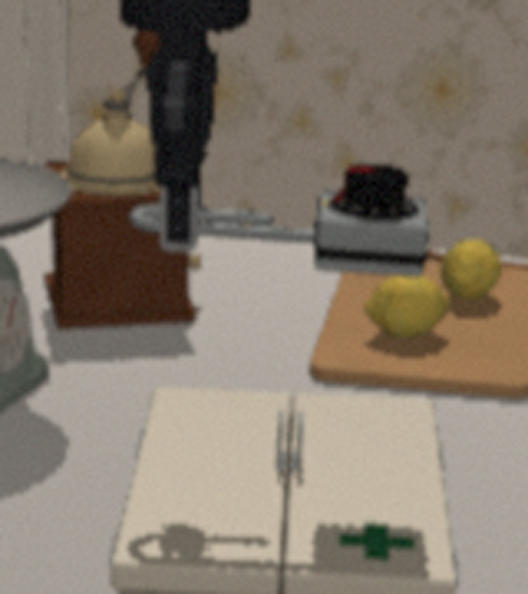

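Held nearly level and clear of the chest, with the shackle out at crop (131–316, 216–236). One numeric check of the drawn length before handing in.

```bash
python3 - <<'E'
from h import *
fa=lambda a:(np.array(a,float)+.5)/3.3+[240,40]-.5
fb=lambda a:(np.array(a,float)+.5)/5+[260,110]-.5
# bow outer end (on axis line), leg entry at body; compare direct lengths
u=np.array([np.cos(.2),np.sin(.2)])
for n,P,z in(("lid",fb([(97,325),(354,345)]),.098),("air",fa([(131,216),(317,237)]),.248)):
    X=ray("side",P,z)[:,:2];print(n,X.round(4).tolist(),"bow-body along x",(X[0]-X[1])@u,"(112 mm if fully out, 78 shut)")
p,d=manip.grab_frame("top");h=cv2.cvtColor(p,cv2.COLOR_RGB2HSV)
for k in range(3):
    err(.53,.024,.237,1.776);manip.grab_frame("side")
E
```

```text
lid [[0.5917, 0.0458], [0.4834, 0.0314]] bow-body along x 0.10899979667494931 (112 mm if fully out, 78 shut)
air [[0.5925, 0.0401], [0.4776, 0.0451]] bow-body along x 0.11159648440203512 (112 mm if fully out, 78 shut)
t 13.45 pos [0.5641 0.0309 0.2352] yaw_y 1.782 tool z [-0.  0. -1.] shift cm [ 3.48  0.04 -0.18] turn 0.006 F [ 1.3 -0.3 -3.3] w 0.392 g 59.8 q6 -1.86
t 13.5 pos [0.5642 0.0308 0.2353] yaw_y 1.782 tool z [-0.  0. -1.] shift cm [ 3.48  0.05 -0.17] turn 0.006 F [ 0.6  0.5 -3.5] w 0.391 g 59.8 q6 -1.86
t 13.55 pos [0.5642 0.0308 0.2353] yaw_y 1.782 tool z [-0. -0. -1.] shift cm [ 3.48  0.05 -0.17] turn 0.006 F [ 0.2 -0.1 -3.6] w 0.389 g 59.8 q6 -1.86
```

The shackle measures fully out (about 111 mm of an expected 112) and the lock is held still, so I'm handing in.

```bash
python3 -c "
from plant import manip
print(manip.job_done())"
```

```text
the job is handed in; nothing more can be done
None
```

I turned the dial to zero, pulled the shackle fully out and handed the job in at about 13.6 s, with the open padlock held still about 15 cm above where it lay; the hand-in call returned no verdict.

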